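# Store a thickness reading on the bench gauge

### The job

Flip the gauge leaf down until its foot rests on the aluminium block lying at the gauge's fence, then, with the leaf down, store the reading by pressing the oblong key on the grey readout unit just until it clicks (you feel its force drop) and no further, and let it go. Then flip the leaf fully up again. Do not press the two round keys, and leave the block and the other things on the bench where they are.

Things in the scene. Friction and masses are not known exactly. Their poses are not given: they have to be found in the camera images.
- readout: grey readout unit, fixed, 130 (x) x 160 (y) x 40 mm, with a display block 78 mm high along its +x side (x = +20 to +65 mm). Three white keys on its 40 mm high face: an oblong one near the -x edge, two round ones between it and the display. Origin: centre of the underside, z up. Its yaw varies, and it may stand left or right of the gauge
- store_key_top (a point): centre of the top of the oblong key, which measures 20 (x) x 40 (y) mm and stands 12 mm proud of the face (top 52 mm above the bench). It moves down with the key
- store_key (a joint): travel of the oblong key, m: 0 at rest, grows downward, springs back. A snap dome: force about 1 N at the start, a peak of nearly 7 N at 1.9 mm, then a drop (the click) to about 3 N at 6 mm, then rising steeply to about 9 N at the hard stop at 8 mm. Clicked once past 3.2 mm; beyond 7.2 mm is too far
- left_key (a joint): downward travel of the round key on the readout's +y side (20 mm across, at x = +4, y = +37 mm of the readout, same height and same dome), m
- right_key (a joint): downward travel of the round key on the readout's -y side (at x = +4, y = -37 mm), m
- gauge: gauge stand, fixed: grey steel base 210 x 110 x 12 mm (x from -125 to +85 mm of the origin), two aluminium cheeks 70 mm high at the origin (x +-12 mm, |y| 16 to 23 mm) carrying the leaf's hinge, and a low fence 75 mm long, 10 mm thick, top at 32 mm, centred at x = -75, y = +34 mm. Origin: underside, below the hinge; z up. Its yaw varies
- leaf_axis (a point): middle of the hinge axis, 62 mm above the bench, along the gauge's y. The dark steel leaf is a rocker 26 mm wide, 7 mm thick: its nose reaches 88 mm from the axis towards the gauge's -x, its tail 60 mm towards +x, bent up 0.45 rad from the line of the nose. A foot under the nose, 62 mm from the axis, meets the block
- leaf (a joint): angle of the leaf, rad: 0 is nose level, foot just on the block; positive raises the nose; end stop 0.72 = fully up. Hinge friction (0.12 N m) holds it wherever it is left. Pushing the nose down from above with 2 to 3 N lowers it; pushing the tail down from above with 3 to 4 N raises the nose again
- leaf_nose (a point): point on the top face of the leaf's nose, 72 mm from the hinge axis: a place to push the leaf down (66 mm above the bench when down)
- leaf_tail (a point): point on the top face of the leaf's tail, 48 mm from the hinge axis: a place to push the tail down, which raises the nose (about 86 mm above the bench with the leaf down, about 53 mm with it fully up)
- link: loose aluminium block (a small robot-arm link), 70 x 40 x 30 mm, lying on the gauge base under the nose, 0.22 kg; origin at the centre of its underside, 12 mm above the bench
- screw_tray: grey open tray, 100 x 70 x 22 mm, loose; origin at the centre of its underside. Not part of the job
- glue: small white glue bottle, 36 mm across and 85 mm tall, standing loose; origin at the centre of its underside. Not part of the job
- tweezers: steel tweezers lying loose, 125 mm long and 9 mm high; origin at mid-length. Not part of the job
Not all that is in view belongs to the job. What is shaped like the gauge but orange or turquoise is not meant.

How it is judged:
By the outcome, as a careful person would: the job done as asked, in the order asked, and still so for the second after the job is handed in, with the robot touching nothing.
It also fails if it takes over 64 s, if anything falls off the work surface, if the arm or the gripper's body presses on something with over 40 N, if the wrist force passes 120 N, or if a joint passes its speed limit or range.

### The arm

A 6-joint arm with a two-finger parallel gripper is mounted at the origin on the work surface. World frame = base frame: x ahead of the robot, y to its left, z up, the work surface at z = 0. Lengths are in m, angles in rad, forces in N, time in s.
With the tool pointing down it reaches from about 0.25 to 0.8 m from the base axis. Payload 3.9 kg.
Tool frame: the origin (TCP) lies midway between the tips of the shut fingers; the grasp point (between the pads) lies 19 mm behind it; z points along the fingers, y is the line along which they close (so a half turn about z gives the same grasp; the last joint's range is limited). The gripper opens to 85 mm and grips with 20 to 120 N. Pads are 22 mm wide; open, the fingers measure 114 mm over their backs; the gripper's body (76 mm by 85 mm) begins 54 mm behind the grasp point. The pads swing forward as they close: fully open they stand 13 mm farther back than shut.
Start: joints at [-1.132, 0.26, -0.138, 1.173, 0, 1.571], TCP at [0.223, -0.475, 0.231] pointing down, gripper open.
Joint ranges: [-2.78, 2.78], [-0.83, 1.72], [-1.28, 1.37], [-1.9, 2.12], [-1.57, 1.48], [-3.14, 3.14]. Speed limits (rad/s): [2.57, 2.57, 3.14, 3.14, 3.14, 3.14].

### API

Orientations are given as [roll, pitch, yaw] about the fixed x, y, z axes, in that order (R = Rz(yaw) Ry(pitch) Rx(roll)).
In Python, from cell import arm gives the robot as it stands.
- The arm moves only by the tool arm_command, never from a script. Its argument "motion" is a list of rows, each an object with "travel": the shift along the tool's x, y, z in mm, a list of three; "spin": the turn about the tool's z in degrees. In form: [{"travel": [tx, ty, tz], "spin": spin}, ...]. A call has 1 to 8 rows; each row shifts and turns the commanded pose from where the row before left it, along the tool's axes as they then stand; what a row does not reach is not made up. A row lasts 1/10 s, in which the tool goes at most 50 mm and 8.59 degrees, less where a joint would pass 70% of its speed; a pose out of reach is approached as far as the arm can. A call with a gripper value outside its range is refused whole. "hand" is the finger opening in mm, from 0 to 85.4, set as the call begins (left out, the last holds). The fingers move at their own pace and stop on an object; the grip force is fixed at half the most. Time passes only in rows, so rows that do not move let the fingers close. It gives the time, the measured TCP pose, the force, the opening and the grip force at its end, in the units of the state.
- arm.observe(): the state, without advancing time (a new reading comes with each control period).
- arm.read_camera(name): name is "side" or "top"; returns (picture, depth): 400x640x3 uint8, red, green, blue; 400x640 float32, m along the optical axis (not along the pixel's ray), 0 where there is no reading.
- arm.camera_model(name): a dict with "camera_matrix" (3x3 intrinsics, pixels), "k1" (the pictures are not rectified: a ray, as slopes to the right and down, at radius r is drawn at 1 + k1 r^2 times it, then the intrinsics apply), "world_from_camera" (4x4, takes a point from camera to world coordinates). Camera axes: x right, y down, z forward; pixel columns grow to the right and rows downward; lengths in m; the calibration is good to about 2 mm. A picture is of the moment at which its call begins. camera_model takes no time and is no camera call.
- arm.finish_job(): hands the job in; it is judged then, once.
The state is a dict: "clock": time; "joints": joint angles; "joint_velocities": joint speeds; "joint_torque": joint torques, N m; "tcp_pos": TCP position; "orientation": TCP orientation; "contact_force": force on the tool from outside, world axes, zero at the start; "ft_torque": the same for the moment, N m; "finger_gap": finger opening in m; "grasp_force": force on a finger pad.
Only numpy, scipy, OpenCV 4.12 (cv2) and the standard library are available. Lean on these libraries where they do the work, as an engineer would, in place of code of your own. Each camera call takes 0.05 s, during which the arm holds its last target. There are 200 camera calls.

## Working session

There is one attempt and no reset: what is moved stays moved. The work goes in short steps, Python scripts to look and compute and a tool call to move; the robot and the scene stay as the last step left them, time stands still between calls to the robot, and variables do not carry over. Pictures are saved under pics/ and viewed, at most 10 in all, crops included, and the job is handed in when it is done.

Besides the shell and the picture viewer there is one more tool, called after ">>>" as name(argument=value, ...), one argument or row to a line, values as JSON. arm_command: Moves the arm, as the interface text tells. Its arguments: {"type":"object","properties":{"motion":{"type":"array","items":{"type":"object","properties":{"travel":{"type":"array","items":{"type":"number"}},"spin":{"type":"number"}}}},"hand":{"type":"number"}},"required":["motion"]}

```bash
mkdir -p pics; cat > h.py <<'E'
import numpy as np, cv2
from cell import arm
def snap(n,tag):
    im,d=arm.read_camera(n); np.savez('%s.npz'%tag,im=im,d=d)
    cv2.imwrite('pics/%s.png'%tag,im[:,:,::-1]); return im,d
def ray(n,u,v):
    m=arm.camera_model(n);K=np.array(m['camera_matrix']);k=m['k1']
    p=np.array([(u-K[0,2])/K[0,0],(v-K[1,2])/K[1,1]]);q=p.copy()
    for _ in range(20): q=p/(1+k*(q@q))
    T=np.array(m['world_from_camera']); return T[:3,3],T[:3,:3]@np.array([q[0],q[1],1])
def atz(n,u,v,z):
    o,r=ray(n,u,v); return o+r*(z-o[2])/r[2]
def atd(n,u,v,d):
    o,r=ray(n,u,v); return o+r*np.median(d[v-1:v+2,u-1:u+2])
E
python3 - <<'E'
from h import *
snap('top','t0');snap('side','s0')
print(arm.observe())
for n in('top','side'):print(arm.camera_model(n))
E
```

```text
{'clock': 0.1, 'joints': array([-1.13199865e+00,  2.60640908e-01, -1.39271242e-01,  1.17266615e+00,
        3.03590998e-07,  1.57081936e+00]), 'joint_velocities': array([ 0.00108227, -0.00162969,  0.00311269,  0.00041075,  0.00173603,
        0.00083316]), 'joint_torque': array([ 1.82898052e-04, -4.06508482e+01,  2.54527527e+01,  1.01022757e-02,
        3.55798454e-05, -9.99345673e-06]), 'tcp_pos': array([ 0.22278641, -0.47470775,  0.23052448]), 'orientation': array([-3.13981068e+00, -2.62538277e-07,  4.38774637e-01]), 'contact_force': array([-0.07333276,  0.3514039 ,  0.73760994]), 'ft_torque': array([ 0.04740394, -0.00484633,  0.07383945]), 'grasp_force': 0.0, 'finger_gap': 0.08549821575616624}
{'camera_matrix': array([[424.22816954,   0.        , 315.31571684],
       [  0.        , 424.22816954, 193.96692672],
       [  0.        ,   0.        ,   1.        ]]), 'k1': 0.03483885931305232, 'world_from_camera': array([[ 0.01862122, -0.99676767,  0.07815029,  0.38921024],
       [-0.99967813, -0.01990853, -0.01572545,  0.040615  ],
       [ 0.01723048, -0.07783231, -0.99681756,  1.04873971],
       [ 0.        ,  0.        ,  0.        ,  1.        ]])}
{'camera_matrix': array([[368.78547715,   0.        , 317.1144493 ],
       [  0.        , 368.78547715, 200.27881009],
       [  0.        ,   0.        ,   1.        ]]), 'k1': -0.08662736900075353, 'world_from_camera': array([[-0.99994244,  0.00522722,  0.0093702 ,  0.47566186],
       [-0.00578737,  0.47261374, -0.88125068,  0.74087661],
       [-0.00903498, -0.88125418, -0.47255628,  0.48378577],
       [ 0.        ,  0.        ,  0.        ,  1.        ]])}
```

View pics/t0.png

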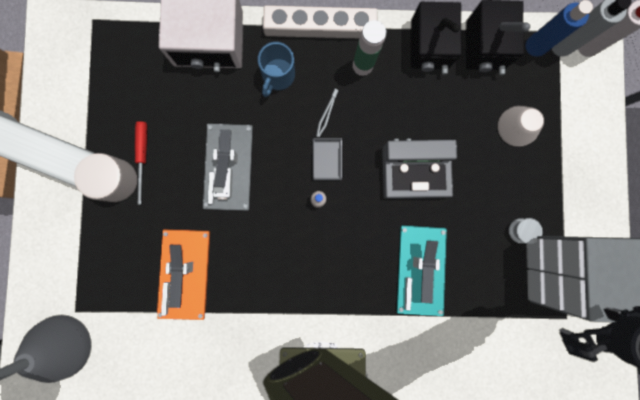

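View pics/s0.png

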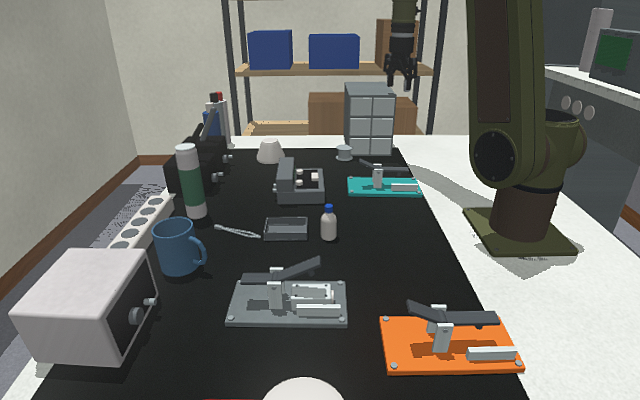

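The picture shows three gauge-like things: grey (228,166), orange (184,274) and turquoise (422,270) in the top view. The grey one, with the block, is meant. The readout is at (419,168), with its oblong key near (420,186) and round keys at (404,168) and (435,168). The black boxes at (437,38) and (497,38) are not the readout. A close crop of the grey gauge and the readout will check this.

```bash
python3 - <<'E'
from h import *
im=np.load('t0.npz')['im'][:,:,::-1]
a=cv2.resize(im[115:220,190:270],None,fx=5,fy=5,interpolation=cv2.INTER_CUBIC)
b=cv2.resize(im[125:210,375:465],None,fx=4.4,fy=5,interpolation=cv2.INTER_CUBIC)
b=cv2.copyMakeBorder(b,0,a.shape[0]-b.shape[0],0,0,cv2.BORDER_CONSTANT)
o=np.hstack([a,b]);print(o.shape,b.shape);cv2.imwrite('pics/c0.png',o)
E
```

```text
(525, 796, 3) (525, 396, 3)
```

View pics/c0.png

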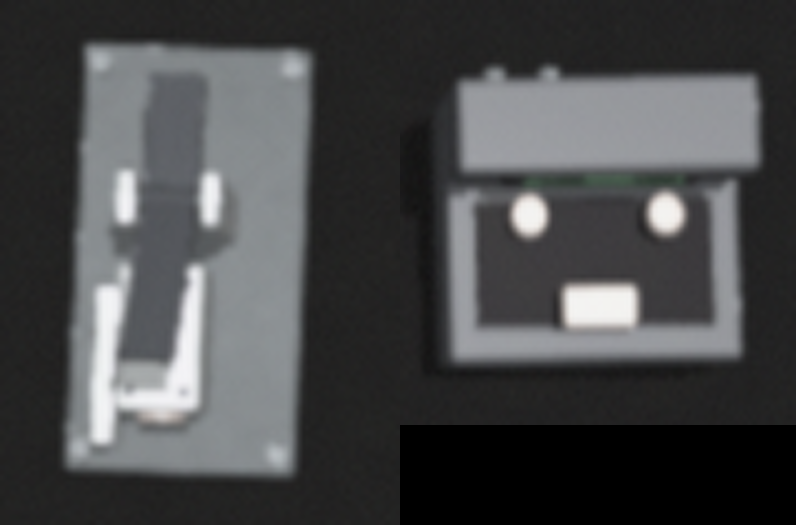

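The crop confirms the grey gauge, with the block under its nose at the fence. Its nose points down in the image (towards the robot). The readout shows one oblong key and two round ones. Now to turn these into positions.

```bash
python3 - <<'E'
from h import *
np.set_printoptions(precision=4,suppress=True)
d=np.load('t0.npz')['d']
A=lambda u,v,z:atz('top',u,v,z)
c=[A(207,124,.012),A(252.4,125.4,.012),A(203.2,208.6,.012),A(248.8,209.8,.012)]
tl,tr,bl,br=c
print('base',*c,'w',np.linalg.norm(tl-tr),'l',np.linalg.norm(tl-bl))
dx=(tl+tr-bl-br)[:2];yaw=np.arctan2(dx[1],dx[0]);ex=np.array([np.cos(yaw),np.sin(yaw)]);ey=np.array([-ex[1],ex[0]])
o=sum(c)[:2]/4+ex*.02;print('yaw',yaw,'origin',o)
ch=(A(215.2,154.4,.07)+A(232.2,154.8,.07))/2;print('cheek mid',ch)
print('heights', [atd('top',u,v,d) for u,v in((215,155),(232,155),(219,183),(225,135))])
print('nose72',o-ex*.072,'tail48',o+ex*.048)
# pts from ref
k=A(420.5,186.2,.052);l=A(404.3,168,.052);r=A(435.2,167.8,.052)
print('key',k,'l',l,'r',r,np.linalg.norm(l-r),'mid-key',(l+r)/2-k)
print([atd('top',u,v,d) for u,v in((420,186),(404,168),(435,168),(420,149))])
v=l-r;print('ryaw',np.arctan2(-v[0],v[1]))
E
```

```text
base [0.6381 0.2944 0.012 ] [0.6374 0.183  0.012 ] [0.4294 0.2958 0.012 ] [0.4286 0.1855 0.012 ] w 0.11145644968270377 l 0.20867677501505763
yaw -0.009471610092854077 origin [0.5534 0.2395]
cheek mid [0.5532 0.2392 0.07  ]
heights [array([0.5517, 0.2591, 0.0707]), array([0.5528, 0.2202, 0.0693]), array([0.4834, 0.2405, 0.1044]), array([0.6004, 0.2388, 0.0649])]
nose72 [0.4814 0.2402] tail48 [0.6014 0.239 ]
key [ 0.4907 -0.2236  0.052 ] l [ 0.5334 -0.1851  0.052 ] r [ 0.5353 -0.2584  0.052 ] 0.07335636951670124 mid-key [0.0436 0.0018 0.    ]
[array([ 0.4914, -0.2229,  0.0501]), array([ 0.5335, -0.1846,  0.0512]), array([ 0.5351, -0.2586,  0.05  ]), array([ 0.575 , -0.2159,  0.0766])]
ryaw 0.026507763613329224
```

>>> arm_command(
  hand=0,
  motion=[
    {"travel": [0, 0, 0], "spin": 8.38},
    {"travel": [0, 0, 0], "spin": 8.38},
    {"travel": [0, 0, 0], "spin": 8.38},
    {"travel": [10, -30, 0], "spin": 0},
    {"travel": [10, -30, 0], "spin": 0},
    {"travel": [10, -30, 0], "spin": 0},
    {"travel": [10, -30, 0], "spin": 0},
    {"travel": [10, -30, 0], "spin": 0},
  ],
)

```text
clock: 0.9
tcp_pos: [0.273, -0.3238, 0.2309]
orientation: [-3.141, 0.0, -0.0]
contact_force: [0.4, -0.2, -0.3]
finger_gap: 0.0
grasp_force: 0.0
```

>>> arm_command(
  motion=[
    {"travel": [12, -30, 0], "spin": 0},
    {"travel": [12, -30, 0], "spin": 0},
    {"travel": [12, -30, 0], "spin": 0},
    {"travel": [12, -30, 0], "spin": 0},
    {"travel": [12, -30, 0], "spin": 0},
    {"travel": [12, -30, 0], "spin": 0},
    {"travel": [12, -30, 0], "spin": 0},
    {"travel": [12, -30, 0], "spin": 0},
  ],
)

```text
clock: 1.7
tcp_pos: [0.369, -0.0839, 0.2311]
orientation: [-3.142, 0.0, -0.0]
contact_force: [-0.3, -0.1, 0.0]
finger_gap: -0.0001
grasp_force: 0.0
```

>>> arm_command(
  motion=[
    {"travel": [12, -30, 0], "spin": 0},
    {"travel": [12, -30, 0], "spin": 0},
    {"travel": [12, -30, 0], "spin": 0},
    {"travel": [12, -30, 0], "spin": 0},
    {"travel": [12, -30, 0], "spin": 0},
    {"travel": [12, -30, 0], "spin": 0},
    {"travel": [12, -30, 0], "spin": 0},
  ],
)

```text
clock: 2.4
tcp_pos: [0.4534, 0.0573, 0.2341]
orientation: [-3.082, 0.001, 0.085]
contact_force: [0.2, -0.0, -0.1]
finger_gap: -0.0001
grasp_force: 0.0
```

```bash
python3 -c "
from h import *
print(arm.observe())"
```

```text
{'clock': 2.4, 'joints': array([ 0.08387554,  0.14277029, -0.28457176,  1.144384  ,  0.05985871,
        3.14073164]), 'joint_velocities': array([ 0.20902616,  0.21719298,  0.29388251,  0.07536024,  0.13964525,
       -0.00177619]), 'joint_torque': array([-7.29769450e-01, -3.46866310e+01,  2.44449770e+01, -6.67833374e-02,
        1.39779481e-01,  1.05645082e-03]), 'tcp_pos': array([0.45335455, 0.05734968, 0.23412484]), 'orientation': array([-3.08173316e+00,  8.78218917e-04,  8.47350128e-02]), 'contact_force': array([ 0.15969514, -0.03956027, -0.06142511]), 'ft_torque': array([-0.05369515,  0.0003024 , -0.01092522]), 'grasp_force': 0.0, 'finger_gap': -8.843998955051157e-05}
```

The last joint hit its range (q6 ≈ q1 + π − yaw), so I'll turn the tool the other way, to yaw 90°.

>>> arm_command(
  motion=[
    {"travel": [0, 0, 0], "spin": -8.5},
    {"travel": [0, 0, 0], "spin": -8.5},
    {"travel": [0, 0, 0], "spin": -8.5},
    {"travel": [0, 0, 0], "spin": -8.5},
    {"travel": [0, 0, 0], "spin": -8.5},
    {"travel": [0, 0, 0], "spin": -8.5},
    {"travel": [0, 0, 0], "spin": -8.5},
    {"travel": [0, 0, 0], "spin": -8.5},
  ],
)

```text
clock: 3.2
tcp_pos: [0.453, 0.0569, 0.2342]
orientation: [-3.119, -0.055, 1.277]
contact_force: [-0.5, 0.4, 0.2]
finger_gap: -0.0005
grasp_force: 0.0
```

>>> arm_command(
  motion=[
    {"travel": [0, 0, 0], "spin": -8.5},
    {"travel": [0, 0, 0], "spin": -8.5},
    {"travel": [0, 0, 0], "spin": 0},
  ],
)

```text
clock: 3.5
tcp_pos: [0.453, 0.0569, 0.2343]
orientation: [-3.136, -0.059, 1.567]
contact_force: [-0.5, 1.5, 0.2]
finger_gap: -0.0001
grasp_force: 0.0
```

```bash
cat >> h.py <<'E'
from scipy.spatial.transform import Rotation as Ro
def to(x,y,z):
    s=arm.observe(); R=Ro.from_euler('xyz',s['orientation']).as_matrix()
    d=np.array([x,y,z])-s['tcp_pos']; print('F',s['contact_force'].round(1),'tcp',s['tcp_pos'].round(4),'rpy',s['orientation'].round(3),'tool mm',(R.T@d*1000).round(1),'per mm up',(R.T@[0,0,1]).round(3)); return s
E
python3 -c "
from h import *
to(.491,.240,.145)"
```

```text
F [-0.5  1.5  0.2] tcp [0.453  0.0569 0.2343] rpy [-3.136 -0.059  1.567] tool mm [177.6  37.9  99.7] per mm up [ 0.059 -0.006 -0.998]
```

>>> arm_command(
  motion=[
    {"travel": [25.4, 5.4, 14.2], "spin": 0},
    {"travel": [25.4, 5.4, 14.2], "spin": 0},
    {"travel": [25.4, 5.4, 14.2], "spin": 0},
    {"travel": [25.4, 5.4, 14.2], "spin": 0},
    {"travel": [25.4, 5.4, 14.2], "spin": 0},
    {"travel": [25.4, 5.4, 14.2], "spin": 0},
    {"travel": [25.2, 5.5, 14.5], "spin": 0},
    {"travel": [0, 0, 0], "spin": 0},
  ],
)

```text
clock: 4.3
tcp_pos: [0.4903, 0.2425, 0.143]
orientation: [-3.134, -0.059, 1.568]
contact_force: [0.2, 0.7, 0.2]
finger_gap: -0.0
grasp_force: 0.0
```

```bash
python3 -c "
from h import *
to(.491,.240,.115)
im,d=snap('side','s1'); o=cv2.resize(im[120:370,150:450,::-1],None,fx=2.3,fy=2.3,interpolation=cv2.INTER_CUBIC);cv2.imwrite('pics/s1c.png',o)"
```

```text
F [0.2 0.7 0.2] tcp [0.4903 0.2425 0.143 ] rpy [-3.134 -0.059  1.568] tool mm [-4.2  0.9 27.8] per mm up [ 0.059 -0.008 -0.998]
```

View pics/s1c.png

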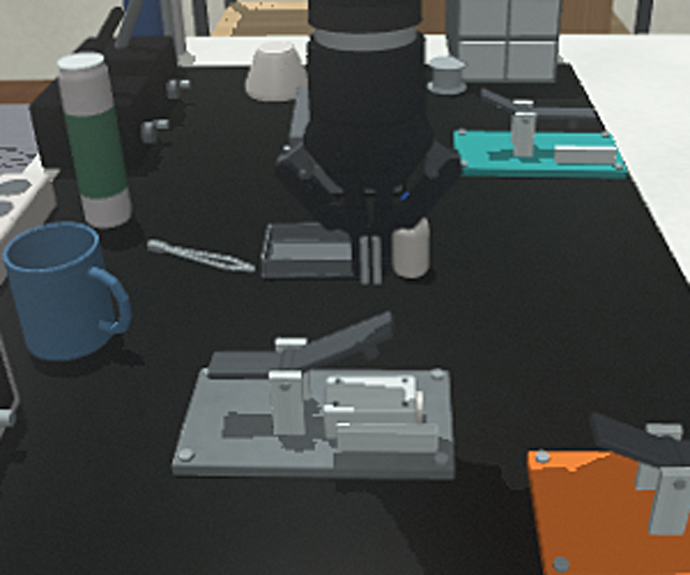

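The side view shows the shut fingers at (371,258), above and behind the raised nose (385,320); the nose is half up. The line-up fits the numbers, so I'll descend.

>>> arm_command(
  motion=[
    {"travel": [-3, 0, 10], "spin": 0},
    {"travel": [-2, 0, 10], "spin": 0},
    {"travel": [-0.5, 0, 8], "spin": 0},
    {"travel": [-0.4, 0, 6], "spin": 0},
    {"travel": [-0.4, 0, 6], "spin": 0},
    {"travel": [-0.4, 0, 6], "spin": 0},
  ],
)

```text
clock: 4.95
tcp_pos: [0.4901, 0.236, 0.0983]
orientation: [-3.136, -0.059, 1.568]
contact_force: [0.1, -0.3, 2.1]
finger_gap: -0.0002
grasp_force: 0.8
```

>>> arm_command(
  motion=[
    {"travel": [-0.3, 0, 5], "spin": 0},
    {"travel": [-0.3, 0, 5], "spin": 0},
    {"travel": [-0.3, 0, 5], "spin": 0},
    {"travel": [-0.3, 0, 4.5], "spin": 0},
    {"travel": [0, 0, 0], "spin": 0},
  ],
)

```text
clock: 5.45
tcp_pos: [0.4895, 0.236, 0.0783]
orientation: [-3.135, -0.058, 1.568]
contact_force: [-0.5, -0.4, -0.4]
finger_gap: 0.0
grasp_force: 0.0
```

>>> arm_command(
  motion=[
    {"travel": [2, 0, 2], "spin": 0},
    {"travel": [2, 0, 2], "spin": 0},
    {"travel": [-0.1, 0, 2], "spin": 0},
    {"travel": [-0.1, 0, 2], "spin": 0},
    {"travel": [-0.1, 0, 2], "spin": 0},
  ],
)

```text
clock: 5.95
tcp_pos: [0.4895, 0.2406, 0.0691]
orientation: [-3.135, -0.059, 1.569]
contact_force: [-1.0, 0.3, 1.6]
finger_gap: 0.0004
grasp_force: 0.8
```

>>> arm_command(
  motion=[
    {"travel": [0, 0, 0.7], "spin": 0},
    {"travel": [0, 0, 0.7], "spin": 0},
  ],
)

```text
clock: 6.15
tcp_pos: [0.4896, 0.2405, 0.0678]
orientation: [-3.136, -0.059, 1.568]
contact_force: [-1.1, 0.7, 1.5]
finger_gap: -0.0004
grasp_force: 0.8
```

>>> arm_command(
  motion=[
    {"travel": [0, 0, 0.6], "spin": 0},
    {"travel": [0, 0, 0.6], "spin": 0},
  ],
)

```text
clock: 6.35
tcp_pos: [0.4896, 0.2405, 0.0666]
orientation: [-3.136, -0.059, 1.568]
contact_force: [-0.9, 1.4, 2.1]
finger_gap: -0.0004
grasp_force: 0.8
```

>>> arm_command(
  motion=[
    {"travel": [0, 0, 0.5], "spin": 0},
    {"travel": [0, 0, 0], "spin": 0},
  ],
)

```text
clock: 6.55
tcp_pos: [0.4897, 0.2405, 0.0661]
orientation: [-3.136, -0.059, 1.568]
contact_force: [-0.6, 0.2, 0.6]
finger_gap: 0.0
grasp_force: 0.4
```

>>> arm_command(
  motion=[
    {"travel": [0, 0, 0.4], "spin": 0},
    {"travel": [0, 0, 0.4], "spin": 0},
  ],
)

```text
clock: 6.75
tcp_pos: [0.4897, 0.2405, 0.0654]
orientation: [-3.136, -0.058, 1.568]
contact_force: [-1.0, -0.8, 1.3]
finger_gap: 0.0003
grasp_force: 0.9
```

>>> arm_command(
  motion=[
    {"travel": [0, 0, 0.3], "spin": 0},
  ],
)

```text
clock: 6.85
tcp_pos: [0.4898, 0.2405, 0.0651]
orientation: [-3.136, -0.058, 1.568]
contact_force: [-0.6, -0.3, 1.5]
finger_gap: 0.0001
grasp_force: 0.9
```

>>> arm_command(
  motion=[
    {"travel": [0, 0, 0.4], "spin": 0},
    {"travel": [0, 0, 0.4], "spin": 0},
  ],
)

```text
clock: 7.05
tcp_pos: [0.4898, 0.2405, 0.0648]
orientation: [-3.136, -0.059, 1.568]
contact_force: [-3.4, -1.9, 7.9]
finger_gap: 0.0001
grasp_force: 4.1
```

>>> arm_command(
  motion=[
    {"travel": [0, 0, 0.4], "spin": 0},
  ],
)

```text
clock: 7.15
tcp_pos: [0.4898, 0.2406, 0.0647]
orientation: [-3.136, -0.059, 1.568]
contact_force: [-3.3, -2.2, 11.4]
finger_gap: -0.0
grasp_force: 5.4
```

Firm contact: the foot is on the block. I'll lift off, check by picture and go on to the key.

>>> arm_command(
  motion=[
    {"travel": [0.1, 0, -2], "spin": 0},
    {"travel": [1, 0, -20], "spin": 0},
    {"travel": [2, 0, -30], "spin": 0},
    {"travel": [2, 0, -30], "spin": 0},
    {"travel": [-40, 0, 0], "spin": 0},
    {"travel": [-40, 0, 0], "spin": 0},
    {"travel": [-40, 0, 0], "spin": 0},
    {"travel": [-40, 0, 0], "spin": 0},
  ],
)

```text
clock: 7.95
tcp_pos: [0.49, 0.08, 0.1366]
orientation: [-3.137, -0.059, 1.569]
contact_force: [-0.3, 0.7, 0.1]
finger_gap: -0.0001
grasp_force: 0.0
```

>>> arm_command(
  motion=[
    {"travel": [-40, 0, 0], "spin": 0},
    {"travel": [-40, 0, 0], "spin": 0},
    {"travel": [-40, 0, 0], "spin": 0},
    {"travel": [-40, 0, 0], "spin": 0},
    {"travel": [-40, 0, 0], "spin": 0},
    {"travel": [-40, 0, 0], "spin": 0},
    {"travel": [-40, 0, 0], "spin": 0},
    {"travel": [0, 0, 0], "spin": 0},
  ],
)

```text
clock: 8.75
tcp_pos: [0.4899, -0.203, 0.1198]
orientation: [-3.137, -0.056, 1.563]
contact_force: [1.7, -0.4, 0.4]
finger_gap: -0.0
grasp_force: 0.0
```

```bash
python3 -c "
from h import *
np.set_printoptions(precision=4,suppress=True)
to(.491,-.2235,.065)
im,d=snap('side','s2'); a=cv2.resize(im[240:340,215:365,::-1],None,fx=2.6,fy=2.6,interpolation=cv2.INTER_CUBIC)
b=cv2.resize(im[120:220,240:390,::-1],None,fx=2.6,fy=2.6,interpolation=cv2.INTER_CUBIC);cv2.imwrite('pics/s2c.png',np.hstack([a,b]))
im,d=snap('top','t2')
print([atd('top',u,v,d) for u,v in((219,183),(220,188),(225,135))])"
```

```text
F [ 1.7 -0.4  0.4] tcp [ 0.4899 -0.203   0.1198] rpy [-3.137 -0.056  1.563] tool mm [-23.5   1.5  53.6] per mm up [ 0.056 -0.004 -0.998]
[array([0.4874, 0.2489, 0.0645]), array([0.4757, 0.2459, 0.066 ]), array([0.5959, 0.2346, 0.0858])]
```

View pics/s2c.png

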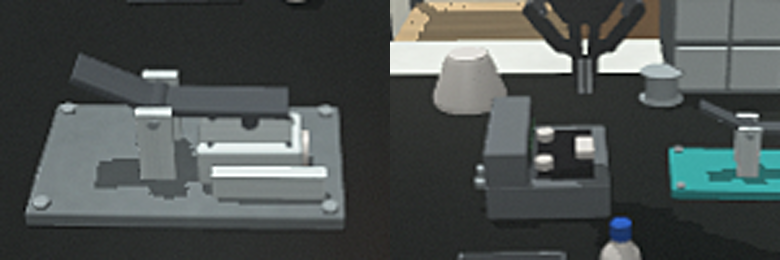

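The picture shows the leaf level with its foot on the block (nose 250,98 in the left half). The fingers (585,75) are over the readout, and the oblong key is at (585,148). Depth gives the nose at 66 mm and the tail at 86 mm, as described for the leaf down. Next I'll press the key.

>>> arm_command(
  motion=[
    {"travel": [-7, 0.5, 12], "spin": 0},
    {"travel": [-7, 0.5, 12], "spin": 0},
    {"travel": [-6, 0.5, 12], "spin": 0},
    {"travel": [-3.5, 0, 12], "spin": 0},
    {"travel": [0, 0, 5.5], "spin": 0},
    {"travel": [0, 0, 0], "spin": 0},
  ],
)

```text
clock: 9.45
tcp_pos: [0.4892, -0.2179, 0.064]
orientation: [-3.133, -0.06, 1.568]
contact_force: [-0.4, 0.1, -0.2]
finger_gap: 0.0003
grasp_force: 0.0
```

>>> arm_command(
  motion=[
    {"travel": [0, 0, 2], "spin": 0},
    {"travel": [0, 0, 2], "spin": 0},
    {"travel": [0, 0, 2], "spin": 0},
    {"travel": [0, 0, 2], "spin": 0},
    {"travel": [0, 0, 1], "spin": 0},
    {"travel": [0, 0, 0], "spin": 0},
  ],
)

```text
clock: 10.05
tcp_pos: [0.4901, -0.218, 0.0564]
orientation: [-3.136, -0.059, 1.568]
contact_force: [-0.4, -0.3, 0.6]
finger_gap: -0.0003
grasp_force: 0.0
```

>>> arm_command(
  motion=[
    {"travel": [-5, 0.5, 0.5], "spin": 0},
    {"travel": [0, 0, 0.7], "spin": 0},
    {"travel": [0, 0, 0.7], "spin": 0},
    {"travel": [0, 0, 0], "spin": 0},
  ],
)

```text
clock: 10.45
tcp_pos: [0.4906, -0.223, 0.0541]
orientation: [-3.136, -0.059, 1.568]
contact_force: [-0.2, -1.1, 0.7]
finger_gap: 0.0002
grasp_force: 0.0
```

>>> arm_command(
  motion=[
    {"travel": [0, 0, 0.7], "spin": 0},
    {"travel": [0, 0, 0.7], "spin": 0},
    {"travel": [0, 0, 0], "spin": 0},
  ],
)

```text
clock: 10.75
tcp_pos: [0.4906, -0.2228, 0.0527]
orientation: [-3.136, -0.059, 1.568]
contact_force: [-0.7, 0.0, -0.6]
finger_gap: -0.0003
grasp_force: 0.0
```

>>> arm_command(
  motion=[
    {"travel": [0, 0, 0.7], "spin": 0},
    {"travel": [0, 0, 0], "spin": 0},
  ],
)

```text
clock: 10.95
tcp_pos: [0.4907, -0.2228, 0.0523]
orientation: [-3.136, -0.059, 1.568]
contact_force: [-0.4, -0.5, 1.1]
finger_gap: -0.0
grasp_force: 1.0
```

Contact at about 52.4 mm. I'll go on in 0.5 mm steps.

>>> arm_command(
  motion=[
    {"travel": [0, 0, 0.5], "spin": 0},
    {"travel": [0, 0, 0], "spin": 0},
  ],
)

```text
clock: 11.15
tcp_pos: [0.4907, -0.2228, 0.0519]
orientation: [-3.136, -0.059, 1.568]
contact_force: [-0.9, 0.1, 3.7]
finger_gap: 0.0001
grasp_force: 2.0
```

>>> arm_command(
  motion=[
    {"travel": [0, 0, 0.5], "spin": 0},
    {"travel": [0, 0, 0], "spin": 0},
  ],
)

```text
clock: 11.35
tcp_pos: [0.4907, -0.2228, 0.0515]
orientation: [-3.136, -0.058, 1.568]
contact_force: [-1.7, 0.9, 5.8]
finger_gap: -0.0
grasp_force: 2.7
```

>>> arm_command(
  motion=[
    {"travel": [0, 0, 0.5], "spin": 0},
    {"travel": [0, 0, 0], "spin": 0},
  ],
)

```text
clock: 11.55
tcp_pos: [0.4907, -0.2228, 0.0511]
orientation: [-3.136, -0.058, 1.568]
contact_force: [-1.3, 0.0, 5.5]
finger_gap: 0.0
grasp_force: 3.1
```

>>> arm_command(
  motion=[
    {"travel": [0, 0, 0.5], "spin": 0},
    {"travel": [0, 0, 0], "spin": 0},
  ],
)

```text
clock: 11.75
tcp_pos: [0.4907, -0.2228, 0.0506]
orientation: [-3.136, -0.058, 1.568]
contact_force: [-1.9, -0.6, 6.6]
finger_gap: -0.0001
grasp_force: 3.3
```

>>> arm_command(
  motion=[
    {"travel": [0, 0, 0.5], "spin": 0},
    {"travel": [0, 0, 0], "spin": 0},
  ],
)

```text
clock: 11.95
tcp_pos: [0.4907, -0.2228, 0.0502]
orientation: [-3.136, -0.058, 1.568]
contact_force: [-1.6, 0.5, 6.6]
finger_gap: 0.0001
grasp_force: 3.2
```

>>> arm_command(
  motion=[
    {"travel": [0, 0, 0.5], "spin": 0},
    {"travel": [0, 0, 0], "spin": 0},
  ],
)

```text
clock: 12.15
tcp_pos: [0.4907, -0.2228, 0.0496]
orientation: [-3.136, -0.058, 1.568]
contact_force: [-2.2, 0.6, 6.0]
finger_gap: -0.0004
grasp_force: 3.1
```

>>> arm_command(
  motion=[
    {"travel": [0, 0, 0.5], "spin": 0},
    {"travel": [0, 0, 0], "spin": 0},
  ],
)

```text
clock: 12.35
tcp_pos: [0.4907, -0.2228, 0.0491]
orientation: [-3.136, -0.058, 1.568]
contact_force: [-0.8, 1.2, 5.9]
finger_gap: 0.0001
grasp_force: 2.9
```

>>> arm_command(
  motion=[
    {"travel": [0, 0, 0.4], "spin": 0},
    {"travel": [0, 0, 0], "spin": 0},
  ],
)

```text
clock: 12.55
tcp_pos: [0.4907, -0.2228, 0.0486]
orientation: [-3.136, -0.058, 1.568]
contact_force: [-1.7, 0.1, 5.2]
finger_gap: 0.0002
grasp_force: 2.6
```

>>> arm_command(
  motion=[
    {"travel": [0, 0, 0.4], "spin": 0},
    {"travel": [0, 0, 0], "spin": 0},
  ],
)

```text
clock: 12.75
tcp_pos: [0.4907, -0.2228, 0.0481]
orientation: [-3.136, -0.058, 1.568]
contact_force: [-1.3, -0.7, 4.4]
finger_gap: -0.0003
grasp_force: 2.4
```

>>> arm_command(
  motion=[
    {"travel": [0, 0, 0.5], "spin": 0},
    {"travel": [0, 0, 0], "spin": 0},
  ],
)

```text
clock: 12.95
tcp_pos: [0.4907, -0.2228, 0.0473]
orientation: [-3.136, -0.058, 1.568]
contact_force: [-1.7, -0.7, 4.5]
finger_gap: 0.0002
grasp_force: 1.9
```

>>> arm_command(
  motion=[
    {"travel": [0, 0, -3], "spin": 0},
    {"travel": [0.3, 0, -6], "spin": 0},
    {"travel": [1, 0, -20], "spin": 0},
    {"travel": [2, 0, -30], "spin": 0},
    {"travel": [2, 0, -30], "spin": 0},
    {"travel": [1, 0, -20], "spin": 0},
    {"travel": [0, 0, 0], "spin": 0},
  ],
)

```text
clock: 13.65
tcp_pos: [0.4934, -0.2234, 0.1595]
orientation: [-3.141, -0.057, 1.569]
contact_force: [0.6, -0.1, -0.3]
finger_gap: 0.0
grasp_force: 0.0
```

```bash
python3 -c "
from h import *
to(.6,.239,.15)"
```

```text
F [ 0.6 -0.1 -0.3] tcp [ 0.4934 -0.2234  0.1595] rpy [-3.141 -0.057  1.569] tool mm [461.3 105.7  35.6] per mm up [ 0.057 -0.    -0.998]
```

The force drop was felt and the key released. Now to the tail.

>>> arm_command(
  motion=[
    {"travel": [31, 7, 2], "spin": 0},
    {"travel": [31, 7, 2], "spin": 0},
    {"travel": [31, 7, 2], "spin": 0},
    {"travel": [31, 7, 2], "spin": 0},
    {"travel": [31, 7, 2], "spin": 0},
    {"travel": [31, 7, 2], "spin": 0},
    {"travel": [31, 7, 2], "spin": 0},
    {"travel": [31, 7, 2], "spin": 0},
  ],
)

```text
clock: 14.45
tcp_pos: [0.547, 0.0272, 0.1533]
orientation: [-3.134, -0.059, 1.568]
contact_force: [0.9, -0.9, -0.2]
finger_gap: -0.0003
grasp_force: 0.0
```

>>> arm_command(
  motion=[
    {"travel": [31, 7, 2], "spin": 0},
    {"travel": [31, 7, 2], "spin": 0},
    {"travel": [31, 7, 2], "spin": 0},
    {"travel": [31, 7, 2], "spin": 0},
    {"travel": [31, 7, 2], "spin": 0},
    {"travel": [31, 7, 2], "spin": 0},
    {"travel": [27, 7, 2], "spin": 0},
    {"travel": [0, 0, 0], "spin": 0},
  ],
)

```text
clock: 15.25
tcp_pos: [0.5971, 0.2425, 0.1511]
orientation: [-3.135, -0.06, 1.572]
contact_force: [-1.1, -0.0, -0.6]
finger_gap: 0.0002
grasp_force: 0.0
```

```bash
python3 -c "
from h import *
to(.6,.239,.095)"
```

```text
F [-1.1 -0.  -0.6] tcp [0.5971 0.2425 0.1511] rpy [-3.135 -0.06   1.572] tool mm [-6.9  3.2 55.7] per mm up [ 0.06  -0.007 -0.998]
```

>>> arm_command(
  motion=[
    {"travel": [-2, 1, 14], "spin": 0},
    {"travel": [-2, 1, 14], "spin": 0},
    {"travel": [-2, 1, 14], "spin": 0},
    {"travel": [-1, 0, 14], "spin": 0},
    {"travel": [-0.3, 0, 5], "spin": 0},
    {"travel": [-0.3, 0, 5], "spin": 0},
  ],
)

```text
clock: 15.85
tcp_pos: [0.5995, 0.2343, 0.0861]
orientation: [-3.135, -0.057, 1.568]
contact_force: [-0.4, -1.7, 3.8]
finger_gap: 0.0001
grasp_force: 1.4
```

>>> arm_command(
  motion=[
    {"travel": [-0.3, 0, 5], "spin": 0},
    {"travel": [-0.3, 0, 5], "spin": 0},
    {"travel": [-0.3, 0, 4], "spin": 0},
    {"travel": [-0.2, 0, 3], "spin": 0},
    {"travel": [-0.2, 0, 3], "spin": 0},
  ],
)

```text
clock: 16.35
tcp_pos: [0.6005, 0.2357, 0.0669]
orientation: [-3.138, -0.059, 1.569]
contact_force: [1.1, -0.2, 3.0]
finger_gap: -0.0003
grasp_force: 1.5
```

>>> arm_command(
  motion=[
    {"travel": [0, 0, 2], "spin": 0},
    {"travel": [0, 0, 2], "spin": 0},
    {"travel": [0, 0, 2], "spin": 0},
    {"travel": [0, 0, 2], "spin": 0},
  ],
)

```text
clock: 16.75
tcp_pos: [0.6002, 0.2357, 0.0588]
orientation: [-3.137, -0.059, 1.568]
contact_force: [3.1, -0.9, 2.9]
finger_gap: 0.0001
grasp_force: 1.9
```

>>> arm_command(
  motion=[
    {"travel": [0, 0, 1], "spin": 0},
    {"travel": [0, 0, 1], "spin": 0},
  ],
)

```text
clock: 16.95
tcp_pos: [0.5997, 0.2357, 0.0566]
orientation: [-3.136, -0.059, 1.568]
contact_force: [2.8, -0.8, 4.2]
finger_gap: -0.0002
grasp_force: 1.8
```

>>> arm_command(
  motion=[
    {"travel": [0, 0, 0.7], "spin": 0},
    {"travel": [0, 0, 0.7], "spin": 0},
  ],
)

```text
clock: 17.15
tcp_pos: [0.5996, 0.2357, 0.0552]
orientation: [-3.136, -0.058, 1.568]
contact_force: [3.2, -1.6, 2.3]
finger_gap: 0.0001
grasp_force: 1.8
```

>>> arm_command(
  motion=[
    {"travel": [0, 0, 0.7], "spin": 0},
    {"travel": [0, 0, 0.7], "spin": 0},
  ],
)

```text
clock: 17.35
tcp_pos: [0.5996, 0.2358, 0.0546]
orientation: [-3.136, -0.058, 1.568]
contact_force: [1.5, -2.3, 11.1]
finger_gap: 0.0001
grasp_force: 5.1
```

>>> arm_command(
  motion=[
    {"travel": [0, 0, 0.7], "spin": 0},
    {"travel": [0, 0, 0.7], "spin": 0},
  ],
)

```text
clock: 17.55
tcp_pos: [0.5997, 0.2358, 0.0543]
orientation: [-3.137, -0.059, 1.568]
contact_force: [-1.6, -3.2, 17.3]
finger_gap: -0.0001
grasp_force: 7.9
```

End stop reached. I'll lift off and check.

>>> arm_command(
  motion=[
    {"travel": [0.1, 0, -2], "spin": 0},
    {"travel": [0.6, 0, -10], "spin": 0},
    {"travel": [1.8, 0, -30], "spin": 0},
    {"travel": [1.8, 0, -30], "spin": 0},
    {"travel": [-35, 0, -25], "spin": 0},
    {"travel": [-35, 0, 0], "spin": 0},
    {"travel": [-35, 0, 0], "spin": 0},
    {"travel": [-35, 0, 0], "spin": 0},
  ],
)

```text
clock: 18.35
tcp_pos: [0.5983, 0.0942, 0.141]
orientation: [-3.133, -0.059, 1.569]
contact_force: [0.7, -0.4, -0.8]
finger_gap: -0.0005
grasp_force: 0.0
```

```bash
python3 -c "
from h import *
np.set_printoptions(precision=4,suppress=True)
im,d=snap('side','s3'); a=cv2.resize(im[120:350,150:450,::-1],None,fx=2.3,fy=2.3,interpolation=cv2.INTER_CUBIC);cv2.imwrite('pics/s3c.png',a)
im,d=snap('top','t3')
P=[atd('top',u,v,d) for u,v in((219,183),(220,175),(219,179),(225,135),(226,140))];print(P)
print('nose slope',(P[0]-P[1])[2]/(P[1]-P[0])[0],'want',np.tan(.72))"
```

```text
[array([0.4897, 0.2537, 0.0418]), array([0.5001, 0.2366, 0.1153]), array([0.4905, 0.2371, 0.1217]), array([0.603 , 0.2413, 0.0527]), array([0.5906, 0.238 , 0.0553])]
nose slope -7.058545881039141 want 0.8770678998748341
```

View pics/s3c.png

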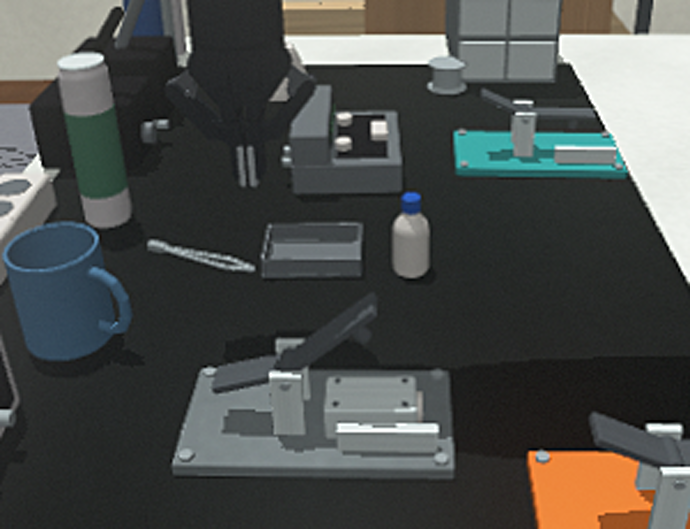

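The picture shows the leaf fully up (nose 370,300; depth puts the tail at 53 mm and the nose end at 122 mm). The block is still at the fence (370,395), the other things haven't moved, and the arm is clear.

```bash
python3 -c "
from cell import arm
print(arm.finish_job())"
```

```text
the job is handed in; nothing more can be done
None
```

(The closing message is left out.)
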